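# Close the lever-lock ring of a reagent keg

## Robot

A 6-joint arm with a two-finger parallel gripper is mounted at the origin on the work surface. World frame = base frame: x ahead of the robot, y to its left, z up, the work surface at z = 0. Lengths are in m, angles in rad, forces in N, time in s.
With the tool pointing down it reaches from about 0.375 to 0.9 m from the base axis. Payload 3.1 kg.
Tool frame: the origin (TCP) lies between the finger pads; the fingertips stand manip.nose_length ahead of it and the grasp point (between the pads) lies 5 mm behind it (manip.nose_length is the distance from the TCP to the fingertips, in m); z points along the fingers, y is the line along which they close (so a half turn about z gives the same grasp; the last joint's range is limited). The gripper opens to 85 mm and grips with 20 to 120 N. Pads are 22 mm wide; open, the fingers measure 114 mm over their backs; the gripper's body (76 mm by 85 mm) begins 54 mm behind the grasp point. The pads swing forward as they close: fully open they stand 13 mm farther back than shut.
Start: joints at [-0.178, 0.527, 1.433, -0, 1.181, -0.178], TCP at [0.625, 0, 0.245] pointing down, gripper open.
Joint ranges: [-3.08, 3.08], [-0.75, 2.2], [0.22, 2.44], [-1.43, 4.57], [0, 2.65], [-2.85, 2.85]. Speed limits (rad/s): [2.79, 2.79, 3.14, 3.14, 3.14, 3.14].

## Interface

Orientations are given as a unit quaternion [x, y, z, w].
In Python, from station import monitor, eyes, job, manip gives the robot as it stands.
- The arm moves only by the shell command python3 -m pendant 'ROWS' [FORCE]. ROWS is JSON, a list that holds one entry, the list of rows, each a list of 7 numbers: the shift along the tool's x, y, z as a fraction of full scale, then the turn, a rotation vector about the tool's x, y, z as a fraction of full scale, then the opening, from 0 (shut) to 1 (fully open). A call has 1 to 20 rows; each row shifts and turns the commanded pose from where the row before left it, along the tool's axes as they then stand; what a row does not reach is not made up. Full scale, the value 1, is 800 mm for a shift and 0.12 rad for a turn. A row lasts 1/10 s, in which the tool goes at most 50 mm and 8.59 degrees, less where a joint would pass 70% of its speed; a pose out of reach is approached as far as the arm can. A call with a number of a shift or a turn outside -1 to 1 is refused whole. A call with a gripper value outside its range is refused whole. The fingers move at their own pace and stop on an object; FORCE is the grip in N (left out, the last holds). Time passes only in rows, so rows that do not move let the fingers close. It gives the time, the measured TCP pose, the force, the opening and the grip force at its end, in the units of the state.
- monitor.sense(): the state, without advancing time (a new reading comes with each control period).
- eyes.snapshot(name): name is "scene" or "side" or "wrist"; returns a dict with "pixels" (384x512x3 uint8, red, green, blue), "depth" (384x512 float32, m along the optical axis (not along the pixel's ray), 0 where there is no reading), "intrinsics" (3x3 intrinsics, pixels), "k1" (the pictures are not rectified: a ray, as slopes to the right and down, at radius r is drawn at 1 + k1 r^2 times it, then the intrinsics apply), "eye" and "attitude" of the camera in the world. Camera axes: x right, y down, z forward; pixel columns grow to the right and rows downward; lengths in m; the calibration is good to about 2 mm. A picture is of the moment at which its call begins.
- job.sign_off(): hands the job in; it is judged then, once.
The state is a dict: "t": time; "q": joint angles; "qd": joint speeds; "tau": joint torques, N m; "tcp_pos": TCP position; "tool_rot": TCP orientation; "force": force on the tool from outside, world axes, zero at the start; "ft_torque": the same for the moment, N m; "finger_gap": opening from 0.0 (shut) to 1.0 (fully open); "gripper_force": force on a finger pad.
Only numpy, scipy, OpenCV 4.12 (cv2) and the standard library are available. Lean on these libraries where they do the work, as an engineer would, in place of code of your own. Each camera call takes 0.05 s, during which the arm holds its last target. There are 200 camera calls.

## Task

The blue reagent keg has to be shut again: with the fingertips, first press its black lid down until it is fully home, then push the red-gripped lever of the closing ring all the way round, past its dead point, until it snaps flat against the ring and stays there. Only push the lever, never grip it or ram it, and leave the bottles and the jar standing where they are.

Things in the scene. Friction and masses are not known exactly. Their poses are not given: they have to be found in the camera images.
- keg: Blue plastic keg standing on the bench, full and too heavy to shift (it does not move). 206 mm across, its steel closing ring 224 mm across, from 184 to 208 mm above the bench. Origin: centre of its underside, z up. The gap of the ring with the lever lies at the keg's -y side; the lever when shut lies along the ring on the keg's +x -y side.
- keg_lid (a joint): How far the black lid stands proud of its seat, m: 0 = fully home (stop), 5 to 9 mm at the start. It slides straight down in a stiff gasket and stays where it is pushed; pressing it down takes about 5 N.
- lid_centre (a point): Centre of the lid's flat top (a disc of 180 mm usable width inside a 3 mm raised rim); 206 mm above the bench when the lid is home.
- ring_lever (a joint): Opening of the ring's lever about its upright pin, rad: 0 = shut against the ring (stop), grows clockwise seen from above, 3.25 = open stop; 2.8 to 3.15 at the start. Push it counter-clockwise to shut. Loose at first, then sprung (about 10 N at most at the red grip, near 1.5); dead point 0.3, just below that it snaps to 0 by itself and stays. Let go earlier, it springs back open to about 2.8.
- lever_pin (a point): Axis of the lever's upright pin on the ring, at the lever's mid-height (196 mm above the bench). Fixed to the keg, 12 mm along its +x and 125 mm along its -y.
- lever_grip (a point): Point on the lever face to be pushed (the outer face when shut), middle of the red grip, 84 mm from the pin. Curved steel bar, 5-6 mm thick, 16-19 mm high, mid-height 196 mm above the bench, tip 132 mm from the pin. Its x axis runs along the lever to the tip (0.37 rad counter-clockwise of the line from the pin); y points into the lever (push direction), so the fingertip goes on the -y side.
- sample_1: White sample bottle, 66 mm across, 150 mm high, upright beside the keg; bystander. Origin: centre of its underside.
- sample_2: White sample bottle like the other, also a bystander. Origin: centre of its underside.
- reagent_jar: Amber jar with black cap, 60 mm across, 95 mm high, standing outside the swing of the lever; bystander. Origin: centre of its underside.

How it is judged:
By the outcome, as a careful person would: the job done as asked, in the order asked, and still so for the second after the job is handed in, with the robot touching nothing.
It also fails if it takes over 48 s, if anything falls off the work surface, if the arm or the gripper's body presses on something with over 40 N, if the wrist force passes 120 N, or if a joint passes its speed limit or range.

## Working session

There is one attempt and no reset: what is moved stays moved. The work goes in short steps, Python scripts to look and compute and a shell command to move; the robot and the scene stay as the last step left them, time stands still between calls to the robot, and variables do not carry over. Pictures are saved under pics/ and viewed, at most 10 in all, crops included, and the job is handed in when it is done.

```bash
mkdir -p pics; cat > h.py <<'E'
import numpy as np,cv2
from scipy.spatial.transform import Rotation as R
from station import monitor,eyes,job,manip
def snap(n):
    s=eyes.snapshot(n); a=np.array(s['attitude'])
    s['Rm']=R.from_quat(a).as_matrix() if a.size==4 else a.reshape(3,3)
    return s
def rays(s,uv):
    K=np.array(s['intrinsics']);uv=np.atleast_2d(uv).astype(float)
    d=(uv-[K[0,2],K[1,2]])/[K[0,0],K[1,1]];x=d.copy()
    for _ in range(20): x=d/(1+s['k1']*(x**2).sum(1,keepdims=True))
    return np.c_[x,np.ones(len(x))]
def onplane(s,uv,z):
    w=rays(s,uv)@s['Rm'].T;e=np.array(s['eye']);return e+w*((z-e[2])/w[:,2:])
def cloud(s):
    h,w=s['depth'].shape;u,v=np.meshgrid(np.arange(w),np.arange(h))
    r=rays(s,np.c_[u.ravel(),v.ravel()])*s['depth'].reshape(-1,1)
    return (r@s['Rm'].T+np.array(s['eye'])).reshape(h,w,3)
E
python3 - <<'E'
from h import *
print(manip.nose_length,monitor.sense())
ims=[]
for n in("scene","side"):
    s=snap(n);ims.append(s['pixels']);print(n,s['eye'],s['attitude'],s['intrinsics'],s['k1'])
    cv2.imwrite(f'pics/{n}.png',s['pixels'][:,:,::-1])
E
```

```text
0.014 {'t': 0.0, 'q': array([-1.78508770e-01,  5.28500221e-01,  1.43389263e+00,  3.71430711e-06,
        1.18139546e+00, -1.78558339e-01]), 'qd': array([ 0.00218196, -0.00053556, -0.00062538,  0.00103872,  0.00130344,
        0.00086168]), 'tau': array([ 2.50220628e-04, -4.42344439e+01, -1.78024775e+01, -2.06930472e-04,
        8.36740597e-03,  2.24214921e-05]), 'tcp_pos': array([6.24319353e-01, 1.47778578e-04, 2.44315738e-01]), 'tool_rot': array([ 7.07089329e-01,  7.07123381e-01, -6.24673772e-04, -9.02777870e-04]), 'force': array([ 0.61024752, -0.20874106,  0.14517816]), 'ft_torque': array([-0.05484966,  0.01907848, -0.07242384]), 'gripper_force': 0.0, 'finger_gap': 1.0005421844381628}
scene [1.33471889 0.41546626 0.79268204] [ 0.49165996  0.75619976 -0.36552069 -0.22984132] [[389.35282657   0.         256.44097498]
 [  0.         389.35282657 187.83725399]
 [  0.           0.           1.        ]] -0.1257994519527616
side [ 0.91427122 -0.04638659  1.04864884] [ 0.82694291  0.53633023 -0.09504363 -0.13957796] [[383.93410486   0.         254.11614093]
 [  0.         383.93410486 193.98457309]
 [  0.           0.           1.        ]] -0.13333593156636703
```

View pics/scene.png

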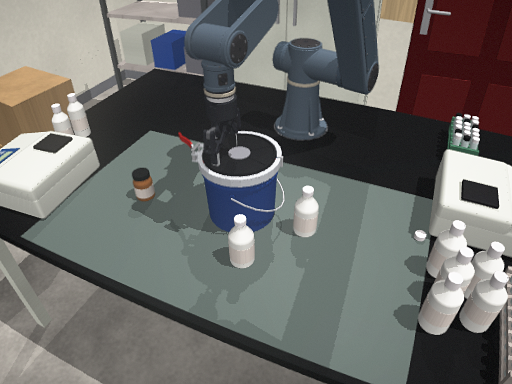

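View pics/side.png

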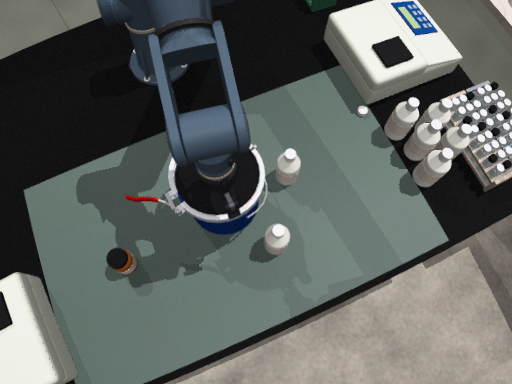

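The scene view shows the keg near (240,180) with the open red lever at (185,140). The side view shows the ring centred near (217,187), the lever at (127–160,198), the pin near (175,203), the jar at (121,260) and the bottles at (288,167) and (277,238).

```bash
python3 - <<'E'
from h import *
from scipy.optimize import least_squares
for n in("side","scene"):
    s=snap(n);c=cloud(s);p=s['pixels'].astype(int);z=c[...,2]
    hsv=cv2.cvtColor(s['pixels'],cv2.COLOR_RGB2HSV)
    ring=(hsv[...,1]<60)&(hsv[...,2]>120)&(z>.19)&(z<.225)&(abs(c[...,0]-.62)<.2)&(abs(c[...,1])<.2)
    P=c[ring][:,:2]
    # edges: robust circle on mid ring
    f=least_squares(lambda q:np.hypot(*(P-q[:2]).T)-q[2],[.62,0,.105],loss='soft_l1',f_scale=.003)
    r=np.hypot(*(P-f.x[:2]).T);print(n,'ring',len(P),f.x,np.percentile(r,[2,10,50,90,98]),np.median(z[ring]))
    red=(p[...,0]>120)&(p[...,1]<60)&(p[...,2]<60)&(abs(z-.196)<.05)&(abs(c[...,0]-.62)<.3)&(c[...,0]<.9)
    v,u=np.nonzero(red);print('red',len(u),u.min(),u.max(),v.min(),v.max(),np.median(z[red]))
    Q=onplane(s,np.c_[u,v],.200);i=np.argsort(Q[:,1]);k=max(3,len(i)//6)
    for a in range(0,len(i),k):print(Q[i[a:a+k]].mean(0).round(4))
    d=P[np.abs(r-.112)>.012];print('offring',d[:0],P[r>.12].mean(0) if (r>.12).any() else None, (r>.12).sum())
    lid=(hsv[...,2]<70)&(z>.19)&(z<.225)&(np.hypot(c[...,0]-f.x[0],c[...,1]-f.x[1])<.085);print('lid z',lid.sum(),np.median(z[lid]),np.percentile(z[lid],[10,90]))
    for nm,lo,hi,zz in(("bot",.10,.155,0),):
        m=(z>lo)&(z<hi)&(hsv[...,1]<60)&(hsv[...,2]>130)&(abs(c[...,0]-.65)<.25)&(abs(c[...,1])<.35)
        nn,l,st,ce=cv2.connectedComponentsWithStats(m.astype(np.uint8))
        for j in range(1,nn):
            if st[j,4]>30: print('bottle',st[j],c[l==j].mean(0).round(3))
    m=(z>.05)&(z<.1)&(c[...,1]<-.15)&(c[...,1]>-.4)&(c[...,0]>.4)&(c[...,0]<.95);print('jar',m.sum(),c[m].mean(0))
E
```

```text
side ring 1077 [0.55460133 0.00583229 0.11064606] [0.10133969 0.10394122 0.11067524 0.12212958 0.1336202 ] 0.2073929983589874
red 93 125 157 195 200 0.20419047902722298
[ 0.521  -0.2077  0.2   ]
[ 0.5286 -0.198   0.2   ]
[ 0.534  -0.1872  0.2   ]
[ 0.5388 -0.1752  0.2   ]
[ 0.5446 -0.1635  0.2   ]
[ 0.5523 -0.1519  0.2   ]
[ 0.5555 -0.1452  0.2   ]
offring [] [ 0.580458   -0.11887906] 121
lid z 1462 0.21198384066092607 [0.20993707 0.2139185 ]
bottle [279 149  20  23 309] [0.565 0.202 0.123]
bottle [248 201  17  17  38] [0.653 0.069 0.124]
bottle [267 224  23  22 375] [0.733 0.09  0.123]
jar 510 [ 0.62120995 -0.30333949  0.08513694]
scene ring 1307 [0.55965545 0.00572936 0.10982171] [0.00999512 0.02353235 0.11077189 0.11667782 0.12746379] 0.20694625425956414
red 56 179 190 132 145 0.2012330376044547
[ 0.5255 -0.2062  0.2   ]
[ 0.5376 -0.1908  0.2   ]
[ 0.5435 -0.1808  0.2   ]
[ 0.5476 -0.1732  0.2   ]
[ 0.5519 -0.1648  0.2   ]
[ 0.5566 -0.1558  0.2   ]
[ 0.563  -0.1489  0.2   ]
offring [] [ 0.56750383 -0.10241676] 83
lid z 1183 0.2120127828858125 [0.21070968 0.21350123]
bottle [297 186  20  24 335] [0.568 0.208 0.123]
bottle [231 198  29  12  57] [0.655 0.065 0.123]
bottle [230 214  23  27 396] [0.739 0.095 0.123]
jar 344 [ 0.62668142 -0.30011208  0.07799103]
```

```bash
python3 -m pendant '[[[0.002,-0.021,-0.0375,0,0,0,0],[0.002,-0.021,-0.0375,0,0,0,0],[0.002,-0.021,-0.0375,0,0,0,0],[0.002,-0.021,-0.0375,0,0,0,0],[0,0,0,0,0,0,0],[0,0,0,0,0,0,0]]]'
python3 - <<'E'
from h import *
st=monitor.sense();print(st['tcp_pos'],st['force'],st['finger_gap'])
s=snap("wrist");c=cloud(s);z=c[...,2];p=s['pixels'].astype(int)
cv2.imwrite('pics/w1.png',s['pixels'][:,:,::-1]);print(s['eye'])
red=(p[...,0]>110)&(p[...,1]<70)&(p[...,2]<70)
v,u=np.nonzero(red);print(len(u),u.min(),u.max(),v.min(),v.max()) if len(u) else 0
E
```

```text
t: 0.8
tcp_pos: [0.5577, 0.0065, 0.3659]
tool_rot: [0.707, 0.707, 0.0, 0.001]
force: [0.3, -0.4, -1.0]
finger_gap: 0.001
gripper_force: 0.0
[0.55774979 0.00645456 0.36587003] [ 0.28078611 -0.35048138 -1.02243695] 0.001471530598000422
[0.55673757 0.08769659 0.49506203]
```

View pics/w1.png

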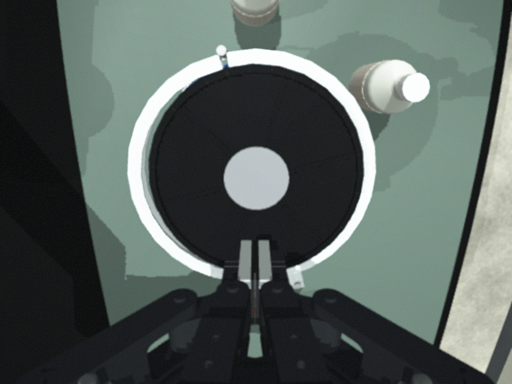

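The wrist view shows the lid's white centre label at (257,178), the ring around it, the bottles at (255,8) and (395,85), and part of the lever hardware at (297,278).

```bash
python3 - <<'E'
from h import *
s=snap("wrist");g=cv2.cvtColor(s['pixels'],cv2.COLOR_RGB2GRAY)
n,l,st,ce=cv2.connectedComponentsWithStats((g>120).astype(np.uint8));i=l[178,257];print(st[i],onplane(s,ce[i],.212),'depth z',np.median(cloud(s)[l==i][:,2]))
v,u=np.nonzero(l==l[200,137] if g[200,137]>120 else (g>200));P=onplane(s,np.c_[u,v],.208)
print('hw right of',P.min(0),P.max(0))
for n in("side","scene"):
    s=snap(n);cv2.imwrite(f'pics/{n}2.png',cv2.resize(s['pixels'][130:230,100:300] if n=="side" else s['pixels'][110:210,140:300],None,fx=4,fy=4)[:,:,::-1])
E
python3 - <<'E'
import cv2,numpy as np
a=cv2.imread('pics/side2.png');cv2.imwrite('pics/s2.png',a)
E
```

```text
[ 225  147   65   63 3227] [[0.55848448 0.00770861 0.212     ]] depth z 0.21386550090457612
hw right of [ 0.39022944 -0.19828922  0.208     ] [0.77235681 0.16286472 0.208     ]
```

View pics/side2.png

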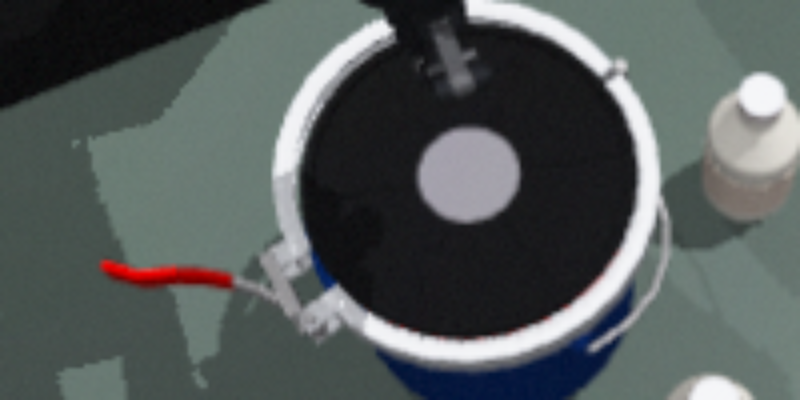

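View pics/scene2.png

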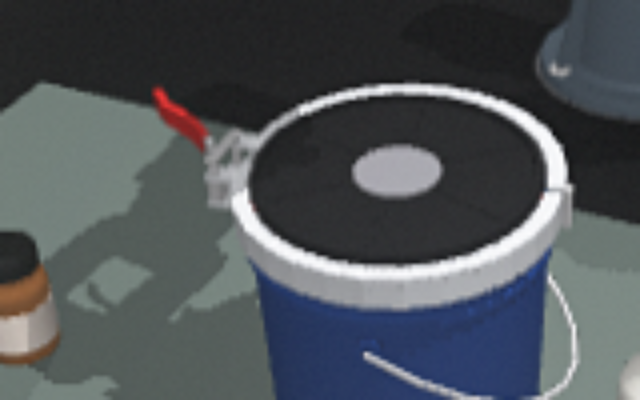

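The crops show the hinge bracket (pin) at side pixel about (179,209), the lever from there to its tip at (126,196), and the label (lid centre) at (217,173).

```bash
python3 - <<'E'
from h import *
s=snap("side");C=onplane(s,[217,173.5],.212)[0];g=cv2.cvtColor(s['pixels'],cv2.COLOR_RGB2GRAY)
print('C',C);P=onplane(s,[179,209.5],.206)[0];T=onplane(s,[126,196],.2)[0];print('pin',P,'tip',T,np.hypot(*(P-C)[:2]),np.hypot(*(P-T)[:2]))
for Cc in(np.array([.557,.0065]),):
    a=np.arctan2(*(P[:2]-Cc)[::-1]);yaw=a-np.arctan2(-.125,.012);pin=Cc+.1256*np.array([np.cos(a),np.sin(a)]);print('yaw',yaw,'pin',pin,'tipdir',np.arctan2(*(T[:2]-pin)[::-1]),np.hypot(*(T[:2]-pin)))
E
python3 -m pendant '[[[0,0,0.05,0,0,0,0],[0,0,0.05,0,0,0,0],[0,0,0.04,0,0,0,0],[0,0,0.01,0,0,0,0],[0,0,0,0,0,0,0]]]'
```

```text
C [0.55925993 0.00886412 0.212     ]
pin [ 0.60374543 -0.10504389  0.206     ] tip [ 0.51785117 -0.21098988  0.2       ] 0.12228652348230883 0.1363905372437211
yaw 0.30113607821857213 pin [ 0.60554546 -0.10933911] tipdir -2.2826182941488993 0.1342503953941033
t: 1.55
tcp_pos: [0.5572, 0.0065, 0.2436]
tool_rot: [0.707, 0.707, -0.001, -0.002]
force: [0.4, -0.2, 0.8]
finger_gap: -0.0
gripper_force: 0.0
```

```bash
python3 -m pendant '[[[0,0,0.0125,0,0,0,0],[0,0,0.005,0,0,0,0],[0,0,0.005,0,0,0,0],[0,0,0.003,0,0,0,0],[0,0,0,0,0,0,0]]]'
```

```text
t: 2.05
tcp_pos: [0.5582, 0.0064, 0.2255]
tool_rot: [0.707, 0.707, 0.0, 0.001]
force: [-0.1, 0.7, 1.2]
finger_gap: 0.001
gripper_force: 0.8
```

```bash
python3 -m pendant '[[[0,0,0.002,0,0,0,0],[0,0,0.001,0,0,0,0],[0,0,0,0,0,0,0]]]'
```

```text
t: 2.35
tcp_pos: [0.5582, 0.0064, 0.2234]
tool_rot: [0.707, 0.707, 0.0, 0.001]
force: [-1.2, 0.3, 5.5]
finger_gap: 0.001
gripper_force: 2.5
```

```bash
python3 -m pendant '[[[0,0,0.0015,0,0,0,0],[0,0,0.0015,0,0,0,0],[0,0,0,0,0,0,0]]]'
```

```text
t: 2.65
tcp_pos: [0.5582, 0.0064, 0.2209]
tool_rot: [0.707, 0.707, 0.0, 0.001]
force: [-0.7, -0.3, 5.1]
finger_gap: 0.001
gripper_force: 2.4
```

```bash
python3 -m pendant '[[[0,0,0.0015,0,0,0,0],[0,0,0.001,0,0,0,0],[0,0,0,0,0,0,0]]]'
```

```text
t: 2.95
tcp_pos: [0.5582, 0.0064, 0.22]
tool_rot: [0.707, 0.707, 0.001, 0.001]
force: [-2.7, -0.5, 10.7]
finger_gap: 0.003
gripper_force: 5.5
```

```bash
python3 -m pendant '[[[0,0,0.001,0,0,0,0],[0,0,0.001,0,0,0,0],[0,0,0.001,0,0,0,0],[0,0,0,0,0,0,0]]]'
```

```text
t: 3.35
tcp_pos: [0.5583, 0.0064, 0.2199]
tool_rot: [0.707, 0.707, 0.001, 0.001]
force: [-5.8, 1.6, 22.4]
finger_gap: 0.0
gripper_force: 11.7
```

```bash
python3 -m pendant '[[[0,0,-0.025,0,0,0,0],[0,0,-0.04,0,0,0,0],[-0.043,-0.012,0,0,0,0,0],[-0.043,-0.012,0,0,0,0,0],[-0.043,-0.012,0,0,0,0,0],[-0.043,-0.012,0,0,0,0,0],[0,0,0,0,0,0,0]]]'
python3 - <<'E'
from h import *
s=snap("wrist");p=s['pixels'].astype(int);c=cloud(s)
g=cv2.cvtColor(s['pixels'],cv2.COLOR_RGB2GRAY);cv2.imwrite('pics/w3.png',s['pixels'][:,:,::-1])
s=snap("side");p=s['pixels'].astype(int);cv2.imwrite('pics/s3.png',cv2.resize(s['pixels'][130:240,90:270],None,fx=4,fy=4)[:,:,::-1])
hsv=cv2.cvtColor(s['pixels'],cv2.COLOR_RGB2HSV);c=cloud(s);z=c[...,2]
lid=(hsv[...,2]<70)&(np.hypot(c[...,0]-.557,c[...,1]-.006)<.08)&(abs(z-.21)<.012);print('lid z',np.median(z[lid]))
E
```

```text
t: 4.05
tcp_pos: [0.5187, -0.1349, 0.2676]
tool_rot: [0.709, 0.705, -0.001, 0.001]
force: [0.1, 0.7, 0.1]
finger_gap: -0.003
gripper_force: 0.0
lid z 0.20534957161883993
```

View pics/s3.png

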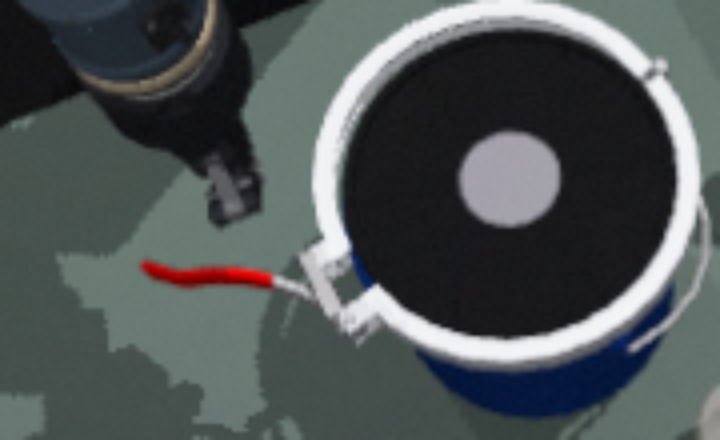

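View pics/w3.png

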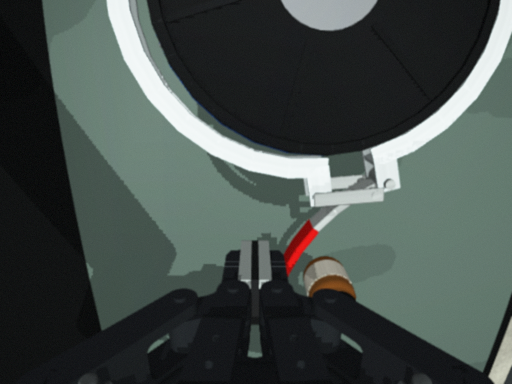

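The close views show the finger over the free gap beside the lever: wrist tips (257,250), red grip (303,245), pin head (389,184). The lid is flush at z = 0.205.

```bash
python3 - <<'E'
from h import *
s=snap("wrist");P=onplane(s,[389,184],.207)[0][:2];print('pin',P);C=np.array([.557,.0065]);print(np.hypot(*(P-C)))
p=s['pixels'].astype(int);m=(p[...,0]>110)&(p[...,1]<70)&(p[...,2]<70);v,u=np.nonzero(m)
Q=onplane(s,np.c_[u,v],.205)[:,:2];r=np.hypot(*(Q-P).T);print('red r',r.min(),r.max())
for a in np.arange(.055,.1,.008):
    k=abs(r-a)<.003
    if k.any():print(round(a,3),Q[k].mean(0).round(4),np.degrees(np.arctan2(*(Q[k].mean(0)-P)[::-1])).round(1))
E
python3 -m pendant '[[[0,0,0.04,0,0,0,0],[0,0,0.03,0,0,0,0],[0,0,0.016,0,0,0,0],[0,0,0,0,0,0,0]]]'
```

```text
pin [ 0.60370027 -0.10811002]
0.12375933644466543
red r 0.05753768418436488 0.09283197909416473
0.055 [ 0.5551 -0.139 ] -147.6
0.063 [ 0.5533 -0.1457] -143.3
0.071 [ 0.5487 -0.1529] -140.8
0.079 [ 0.5481 -0.163 ] -135.4
0.087 [ 0.5509 -0.1736] -128.9
0.095 [ 0.5417 -0.1768] -132.1
t: 4.6
tcp_pos: [0.5183, -0.1291, 0.1969]
tool_rot: [0.706, 0.708, -0.001, -0.002]
force: [-1.2, 0.1, 1.2]
finger_gap: 0.002
gripper_force: 0.0
```

```bash
python3 - <<'E'
import numpy as np
a=np.radians(np.arange(-166,60,6));x=.604+.089*np.cos(a);y=-.109+.089*np.sin(a)
for i in range(len(a)-1):print(int(np.degrees(a[i+1]).round()),'[%.3f,%.3f,0,0,0,0,0]'%((y[i+1]-y[i])/.8,(x[i+1]-x[i])/.8),x[i+1].round(3),y[i+1].round(3))
E
```

```text
-160 [-0.011,0.003,0,0,0,0,0] 0.52 -0.139
-154 [-0.011,0.005,0,0,0,0,0] 0.524 -0.148
-148 [-0.010,0.006,0,0,0,0,0] 0.529 -0.156
-142 [-0.010,0.007,0,0,0,0,0] 0.534 -0.164
-136 [-0.009,0.008,0,0,0,0,0] 0.54 -0.171
-130 [-0.008,0.009,0,0,0,0,0] 0.547 -0.177
-124 [-0.007,0.009,0,0,0,0,0] 0.554 -0.183
-118 [-0.006,0.010,0,0,0,0,0] 0.562 -0.188
-112 [-0.005,0.011,0,0,0,0,0] 0.571 -0.192
-106 [-0.004,0.011,0,0,0,0,0] 0.579 -0.195
-100 [-0.003,0.011,0,0,0,0,0] 0.589 -0.197
-94 [-0.001,0.012,0,0,0,0,0] 0.598 -0.198
-88 [-0.000,0.012,0,0,0,0,0] 0.607 -0.198
-82 [0.001,0.012,0,0,0,0,0] 0.616 -0.197
-76 [0.002,0.011,0,0,0,0,0] 0.626 -0.195
-70 [0.003,0.011,0,0,0,0,0] 0.634 -0.193
-64 [0.005,0.011,0,0,0,0,0] 0.643 -0.189
-58 [0.006,0.010,0,0,0,0,0] 0.651 -0.184
-52 [0.007,0.010,0,0,0,0,0] 0.659 -0.179
-46 [0.008,0.009,0,0,0,0,0] 0.666 -0.173
-40 [0.009,0.008,0,0,0,0,0] 0.672 -0.166
-34 [0.009,0.007,0,0,0,0,0] 0.678 -0.159
-28 [0.010,0.006,0,0,0,0,0] 0.683 -0.151
-22 [0.011,0.005,0,0,0,0,0] 0.687 -0.142
-16 [0.011,0.004,0,0,0,0,0] 0.69 -0.134
-10 [0.011,0.003,0,0,0,0,0] 0.692 -0.124
-4 [0.012,0.001,0,0,0,0,0] 0.693 -0.115
2 [0.012,0.000,0,0,0,0,0] 0.693 -0.106
8 [0.012,-0.001,0,0,0,0,0] 0.692 -0.097
14 [0.011,-0.002,0,0,0,0,0] 0.69 -0.087
20 [0.011,-0.003,0,0,0,0,0] 0.688 -0.079
26 [0.011,-0.005,0,0,0,0,0] 0.684 -0.07
32 [0.010,-0.006,0,0,0,0,0] 0.679 -0.062
38 [0.010,-0.007,0,0,0,0,0] 0.674 -0.054
44 [0.009,-0.008,0,0,0,0,0] 0.668 -0.047
50 [0.008,-0.009,0,0,0,0,0] 0.661 -0.041
56 [0.007,-0.009,0,0,0,0,0] 0.654 -0.035
```

```bash
python3 -m pendant '[[[-0.011,0.003,0,0,0,0,0],[-0.006,0.0025,0,0,0,0,0],[-0.005,0.0025,0,0,0,0,0],[-0.005,0.003,0,0,0,0,0],[-0.005,0.003,0,0,0,0,0],[-0.005,0.0035,0,0,0,0,0],[-0.005,0.0035,0,0,0,0,0],[-0.0045,0.004,0,0,0,0,0],[-0.0045,0.004,0,0,0,0,0],[-0.008,0.009,0,0,0,0,0],[-0.007,0.009,0,0,0,0,0],[-0.006,0.010,0,0,0,0,0]]]'
```

```text
t: 5.8
tcp_pos: [0.5647, -0.1888, 0.1986]
tool_rot: [0.707, 0.707, -0.0, -0.001]
force: [-2.8, 2.5, -0.1]
finger_gap: 0.005
gripper_force: 1.9
```

```bash
python3 - <<'E'
from h import *
s=snap("side");p=s['pixels'].astype(int);m=(p[...,0]>110)&(p[...,1]<70)&(p[...,2]<70);m[:,:100]=0;m[:,300:]=0
v,u=np.nonzero(m);Q=onplane(s,np.c_[u,v],.2)[:,:2];P=np.array([.604,-.109])
r=np.hypot(*(Q-P).T);k=(r<.15)&(r>.05);print(k.sum(),r[k].min(),r[k].max())
for a in(.07,.084,.1,.115,.13):
    j=abs(r-a)<.004
    if j.any():print(a,np.degrees(np.arctan2(*(Q[j].mean(0)-P)[::-1])))
print(monitor.sense()['tcp_pos'],monitor.sense()['force'])
E
```

```text
62 0.058874605960305124 0.14948850314100534
0.07 -109.97251834352382
0.115 -100.30337674861798
0.13 -100.14219582473523
[ 0.56627069 -0.18995501  0.19858801] [-2.93067276  0.58301827 -0.81808751]
```

```bash
python3 -m pendant '[[[-0.005,0.011,0,0,0,0,0],[-0.004,0.011,0,0,0,0,0],[-0.003,0.011,0,0,0,0,0],[-0.001,0.012,0,0,0,0,0],[0,0.012,0,0,0,0,0],[0.001,0.012,0,0,0,0,0],[0.002,0.011,0,0,0,0,0],[0.003,0.011,0,0,0,0,0],[0.005,0.011,0,0,0,0,0]]]'
```

```text
t: 6.75
tcp_pos: [0.6428, -0.1911, 0.1973]
tool_rot: [0.707, 0.707, -0.004, -0.004]
force: [-11.4, -0.5, 1.9]
finger_gap: -0.004
gripper_force: 5.2
```

```bash
python3 -m pendant '[[[0.006,0.010,0,0,0,0,0],[0.007,0.010,0,0,0,0,0],[0.008,0.009,0,0,0,0,0],[0.009,0.008,0,0,0,0,0],[0.009,0.007,0,0,0,0,0],[0.010,0.006,0,0,0,0,0]]]'
```

```text
t: 7.35
tcp_pos: [0.6857, -0.1546, 0.1979]
tool_rot: [0.707, 0.707, -0.003, 0.001]
force: [-3.4, -7.1, -1.4]
finger_gap: 0.001
gripper_force: 3.4
```

```bash
python3 -m pendant '[[[0.011,0.004,0,0,0,0,0],[0.011,0.003,0,0,0,0,0],[0.011,0.002,0,0,0,0,0],[0.012,0.001,0,0,0,0,0],[0.012,0,0,0,0,0,0]]]'
```

```text
t: 7.85
tcp_pos: [0.696, -0.108, 0.1992]
tool_rot: [0.707, 0.707, -0.0, 0.003]
force: [0.6, -4.0, 0.2]
finger_gap: -0.003
gripper_force: 1.6
```

```bash
python3 - <<'E'
from h import *
for n,zz in(("side",.2),("scene",.2)):
    s=snap(n);p=s['pixels'].astype(int);m=(p[...,0]>110)&(p[...,1]<70)&(p[...,2]<70)
    v,u=np.nonzero(m);Q=onplane(s,np.c_[u,v],zz)[:,:2];P=np.array([.604,-.109])
    r=np.hypot(*(Q-P).T)
    for a in(.07,.084,.1,.115,.13):
        j=abs(r-a)<.004
        if j.any():print(n,a,j.sum(),np.degrees(np.arctan2(*(Q[j].mean(0)-P)[::-1])),np.hypot(*(Q[j].mean(0)-[.557,.0065])))
print(monitor.sense()['tcp_pos'],monitor.sense()['force'])
E
```

```text
side 0.1 13 14.147232777331176 0.17028465440636778
side 0.115 10 15.69665043207166 0.1789984766812001
side 0.13 9 15.365036085683387 0.18985692718888397
scene 0.07 7 7.938701843465812 0.15677914503903181
scene 0.084 3 10.424655891178109 0.16320042431269788
scene 0.1 6 13.600895143098926 0.17007373085751307
scene 0.115 8 16.443052332754796 0.17791292269016343
scene 0.13 8 17.858365896749643 0.1871328580944636
[ 0.69583927 -0.10542285  0.19925831] [ 1.59891148 -1.48459577 -0.335407  ]
```

```bash
python3 -m pendant '[[[0.011,-0.002,0,0,0,0,0],[0.011,-0.003,0,0,0,0,0],[0.008,-0.003,0,0,0,0,0],[0.007,-0.003,0,0,0,0,0],[0,0,0,0,0,0,0]]]'
```

```text
t: 8.45
tcp_pos: [0.685, -0.0741, 0.1988]
tool_rot: [0.707, 0.708, -0.0, -0.001]
force: [-0.2, -0.3, 0.2]
finger_gap: 0.003
gripper_force: 0.0
```

```bash
cat > lev.py <<'E'
from h import *
for n,zz in(("side",.2),("scene",.2)):
    s=snap(n);p=s['pixels'].astype(int);m=(p[...,0]>110)&(p[...,1]<70)&(p[...,2]<70)
    v,u=np.nonzero(m);Q=onplane(s,np.c_[u,v],zz)[:,:2];P=np.array([.604,-.109])
    r=np.hypot(*(Q-P).T)
    for a in(.07,.084,.1,.115,.13):
        j=abs(r-a)<.004
        if j.any():print(n,a,j.sum(),np.degrees(np.arctan2(*(Q[j].mean(0)-P)[::-1])),np.hypot(*(Q[j].mean(0)-[.557,.0065])))
print(monitor.sense()['tcp_pos'],monitor.sense()['force'])
E
python3 lev.py
```

```text
side 0.1 13 45.7801261394547 0.12484664808825353
side 0.115 11 46.94737521327779 0.1293134385788544
side 0.13 10 46.51556947527191 0.1375814322080382
scene 0.07 7 36.57660369588888 0.12667641431648016
scene 0.084 8 38.67644683343999 0.12892571109890313
scene 0.1 13 41.41005406412023 0.1314953497404229
scene 0.115 10 44.15493577315662 0.13389379613634458
scene 0.13 4 45.21760933316331 0.14129644217421966
[ 0.68564278 -0.07544427  0.19895408] [ 0.03773863 -0.46572754  1.26144106]
```

The force has dropped to zero and the lever jumped about 30°, so it has snapped shut. I'll back off outward, go up and check.

```bash
python3 -m pendant '[[[-0.02,0.03,0,0,0,0,0],[-0.02,0.03,-0.02,0,0,0,0],[0,0.02,-0.06,0,0,0,0],[0,0,-0.06,0,0,0,0],[-0.05,0,-0.03,0,0,0,0],[-0.05,0,0,0,0,0,0],[0,0,0,0,0,0,0],[0,0,0,0,0,0,0]]]'; python3 lev.py; python3 - <<'E'
from h import *
s=snap("side");cv2.imwrite('pics/s4.png',cv2.resize(s['pixels'][130:280,90:310],None,fx=3,fy=3)[:,:,::-1])
hsv=cv2.cvtColor(s['pixels'],cv2.COLOR_RGB2HSV);c=cloud(s);z=c[...,2]
lid=(hsv[...,2]<70)&(np.hypot(c[...,0]-.557,c[...,1]-.006)<.08)&(abs(z-.21)<.012);print('lid z',np.median(z[lid]))
E
```

```text
t: 9.35
tcp_pos: [0.7491, -0.1895, 0.3337]
tool_rot: [0.708, 0.706, 0.0, -0.001]
force: [1.0, 0.9, -1.1]
finger_gap: -0.006
gripper_force: 0.0
side 0.07 13 38.36399154470217 0.1248266838661558
side 0.084 15 41.79968687577266 0.12468122870651531
side 0.1 13 45.7801261394547 0.12484664808825353
side 0.115 11 46.94737521327779 0.1293134385788544
side 0.13 10 46.51556947527191 0.1375814322080382
scene 0.07 8 35.9579115891052 0.12741013416685873
scene 0.084 8 38.67644683343999 0.12892571109890313
scene 0.1 12 41.84209348731994 0.13091888943770544
scene 0.115 9 43.833791977877404 0.13452258312966572
scene 0.13 4 45.21760933316331 0.14129644217421966
[ 0.74929106 -0.18729671  0.33343904] [ 0.15067556  0.49732052 -0.35330436]
lid z 0.20534913650887088
```

View pics/s4.png

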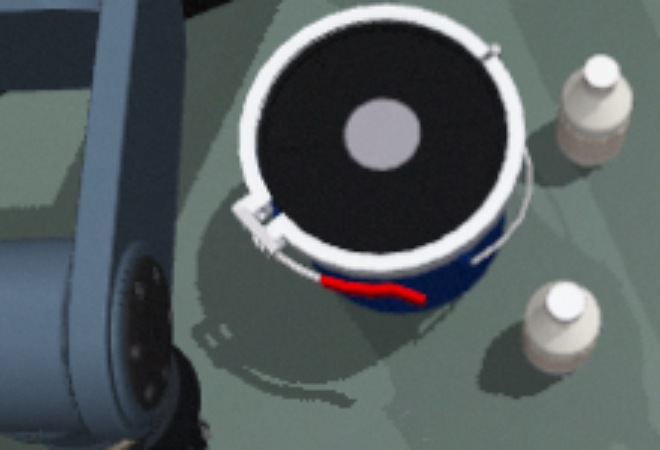

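The view shows the lever lying along the ring from (265,240) to (425,300), unchanged after I let go. The lid is flush, and both bottles are standing at (595,110) and (562,327).

```bash
python3 -c "
from station import job
print(job.sign_off())"
```

```text
the job is handed in; nothing more can be done
None
```

The keg is shut: I pressed the lid fully home, then pushed the lever past its dead point until it snapped flat against the ring, where it stayed after I let go; the arm kept clear of the bottles and jar, and I handed the job in at about 9.5 s.

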